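# Close the tall canister and lift it off the vibration head

## Task

The vibration test is over and the cap of the tall square canister has worked loose: with the canister still in its nest, twist the cap clockwise until it is fully closed (grip bar in line with the two small tabs beside it). Then take the canister by its square body, not by the cap, lift it up about 10 cm clear of where it stood, and keep it level and still in the air for at least two seconds; the program finishes while the gripper is still holding it up. Leave the short canister and everything else where they are.

Things in the scene. Friction and masses are not known exactly. Their poses are not given: they have to be found in the camera images.
- head: Round grey vibration head, fixed to the table, 330 mm across and 35 mm thick; origin at the centre of its underside, z up. Two square aluminium nests on its top are centred 85 mm either side of the origin along its y axis; each is a frame 71 mm square outside, 59 mm inside, with walls 14 mm high above the head's top face. Its place and yaw vary.
- canister: The tall canister: square aluminium box, 56 x 56 mm, body 85 mm high, 0.37 to 0.61 kg with its cap, standing loose in one of the two nests (either one) with 1.5 mm play on each side; the square nest keeps it from turning. Origin at the centre of its underside, z up, x and y square to its sides. Two small tabs (6 mm wide, 12 mm high, 4 mm thick) stand on its top at the +x and -x edges. The cap on top adds 36 mm. The sides are plain and flat, to be gripped from above.
- canister_mid (a point): Centre of the tall canister's square body, 42.5 mm above its underside and 42.5 mm below its top face (cap not counted); axes as the canister's.
- cap_bar (a point): Centre of the grip bar on the tall canister's cap. The cap is a black disc 44 mm across and 12 mm high lying on the canister's top face; on the disc stands a plain steel bar 40 mm long, 12 mm wide and 24 mm high. This point is half-way up the bar, 24 mm above the canister's top face; its x axis runs along the bar, y across it, z up. It turns with the cap.
- cap (a joint): Turn of the tall canister's captive cap in rad about the canister's vertical axis: 0 = fully closed, at its stop, bar in line with the two tabs (along the canister's x axis); positive = opened anticlockwise seen from above, up to 1.4. It starts 0.55 to 1.25 open. Stiff with friction (about 0.08 N m), stays where it is left, does not rise or come off.
- short_canister: The short canister in the other nest: same square shape and cap, but body only 50 mm high, cap closed. Origin at the centre of its underside. To be left alone.
- sensor: Small steel sensor block, 24 x 24 x 20 mm with a brass stub, lying on the head between the nests on its +x side. Origin under its centre. To be left alone.
- bolt: Steel bolt standing on its head, 21 mm across and 40 mm high, on the vibration head between the nests on its -x side. Origin under its centre. To be left alone.
- wash_bottle: Clear wash bottle with blue cap and spout, 68 mm across, about 205 mm high, on the table to the left of the head. Origin under its centre. To be left alone.
- glue_cup: White cup, 60 mm across, with a glue dispenser 100 mm high in it, on the table to the left. Origin under its centre. To be left alone.
- screwdriver: Screwdriver lying on the table to the right. To be left alone.
- parts_tray: Grey divided tray, 100 x 130 x 30 mm, on the table to the right. Origin under its centre. To be left alone.
Mind the look-alikes: they are no part of the job. Leave any orange look-alike of the canister alone.

How it is judged:
By the outcome, as a careful person would: the job done as asked, in the order asked, and still so for the second after the job is handed in, while the arm keeps its last pose, push and grip.
It also fails if it takes over 64 s, if anything falls off the work surface, if the arm or the gripper's body presses on something with over 40 N, if the wrist force passes 120 N, or if a joint passes its speed limit or range.

## Robot

A 6-joint arm with a two-finger parallel gripper is mounted at the origin on the work surface. World frame = base frame: x ahead of the robot, y to its left, z up, the work surface at z = 0. Lengths are in m, angles in rad, forces in N, time in s.
With the tool pointing down it reaches from about 0.325 to 0.85 m from the base axis. Payload 4.4 kg.
Tool frame: the origin (TCP) lies on the centre line of the jaws, within the pads' length; the fingertips stand 22 mm ahead of it and the grasp point (between the pads) lies 3 mm ahead of it; z points along the fingers, y is the direction in which the jaws open and shut (so a half turn about z gives the same grasp; the last joint's range is limited). The gripper opens to 94 mm and grips with 3 to 60 N. Pads are 16 mm wide; open, the fingers measure 119 mm over their backs; the gripper's body (75 mm by 177 mm) begins 78 mm behind the grasp point.
Start: joints at [1.111, 0.207, 1.542, -0, 1.393, -0.15], TCP at [0.175, 0.548, 0.197] pointing down, gripper open.
Joint ranges: [-2.73, 2.73], [-0.86, 2.22], [0.23, 2.46], [-1.11, 4.25], [0.08, 2.63], [-2.82, 2.82]. Speed limits (rad/s): [2.79, 2.79, 3.14, 3.14, 3.14, 3.14].

## Interface

Orientations are given as a unit quaternion [w, x, y, z].
In Python, from cell import sense, snapshot, camera_model, sign_off gives the robot as it stands.
- The arm moves only by the shell command python3 -m inch 'ROWS'. ROWS is JSON, one flat list of numbers, 5 for each row, row after row: the finger opening in cm, from 0 to 9.4, then the shift along the tool's x, y, z in cm, then the turn about the tool's z in rad. In form: [jaw, x, y, z, turn, jaw, x, y, z, turn, ...]. A call has 1 to 5 rows; each row is the pose to reach, as a shift and turn from the pose commanded when the call began, along the tool's axes at that moment; what a row does not reach only later rows make up. A row lasts 1/8 s, in which the tool goes at most 62.5 mm and 10.7 degrees, less where a joint would pass 70% of its speed; a pose out of reach is approached as far as the arm can. A call with a gripper value outside its range is refused whole. The fingers move at their own pace and stop on an object; the grip force is fixed at half the most. Time passes only in rows, so rows that repeat a pose let the fingers close. It gives the time, the measured TCP pose, the force and the opening at its end, in the units of the state.
- sense(): the state, without advancing time (a new reading comes with each control period).
- snapshot(name): name is "side" or "top" or "wrist"; returns the picture (480x640x3 uint8, blue, green, red); there is no depth.
- camera_model(name): a dict with "mtx" (3x3 intrinsics, pixels), "R" (3x3) and "t" (3): a world point X has camera coordinates R X + t. Camera axes: x right, y down, z forward; pixel columns grow to the right and rows downward; lengths in m; the calibration is good to about 2 mm. A picture is of the moment at which its call begins: read the wrist's pose just before it. camera_model takes no time and is no camera call; for the wrist camera it gives the pose at the moment of the call.
- sign_off(): hands the job in, once; it reports no verdict.
The state is a dict: "clock": time; "joint_pos": joint angles; "qd": joint speeds; "joint_torque": joint torques, N m; "tool_pos": TCP position; "tool_rot": TCP orientation; "wrist_force": force on the tool from outside, world axes, zero at the start; "torque": the same for the moment, N m; "finger_gap": finger opening in m.
Only numpy, scipy, OpenCV 4.12 (cv2) and the standard library are available. Lean on these libraries where they do the work, as an engineer would, in place of code of your own. Each camera call takes 0.05 s, during which the arm holds its last target.

## Working session

There is one attempt and no reset: what is moved stays moved. The work goes in short steps, Python scripts to look and compute and a shell command to move; the robot and the scene stay as the last step left them, time stands still between calls to the robot, and variables do not carry over. Pictures are saved under pics/ and viewed, and the job is handed in when it is done.

```bash
ls; mkdir -p pics; python3 - <<'E'
from cell import *
import cv2
s=sense();print(s['clock'],s['tool_pos'],s['tool_rot'],s['finger_gap'])
for n in ['side','top','wrist']:
    cv2.imwrite(f'pics/{n}0.png',snapshot(n)); m=camera_model(n); print(n,m)
E
```

```text
pics
0.0 [0.17494084 0.54690963 0.19604167] [-3.40118767e-04  1.54274547e-01  9.88027418e-01 -1.03455887e-03] 0.09399826159200515
side {'mtx': array([[508.37737883,   0.        , 320.069243  ],
       [  0.        , 508.37737883, 239.64152439],
       [  0.        ,   0.        ,   1.        ]]), 'R': array([[ 0.99474316, -0.10001477, -0.02197946],
       [-0.07602337, -0.57749213, -0.81284887],
       [ 0.06860393,  0.81024681, -0.5820598 ]]), 't': array([-0.56577027,  0.12556686,  1.15033421])}
top {'mtx': array([[564.09994713,   0.        , 317.44569326],
       [  0.        , 564.09994713, 236.73571144],
       [  0.        ,   0.        ,   1.        ]]), 'R': array([[ 0.00386527, -0.99998591, -0.0036398 ],
       [-0.99590551, -0.0035207 , -0.09033175],
       [ 0.09031766,  0.00397406, -0.99590508]]), 't': array([-0.02668757,  0.58187046,  1.48821638])}
wrist {'mtx': array([[333.21989857,   0.        , 322.07013907],
       [  0.        , 333.21989857, 237.25582978],
       [  0.        ,   0.        ,   1.        ]]), 'R': array([[ 0.3050788 ,  0.95232379, -0.00251653],
       [ 0.92279965, -0.2949657 ,  0.24786294],
       [ 0.23530349, -0.07793998, -0.96879184]]), 't': array([-0.57360093, -0.02551452,  0.39092167])}
```

View pics/side0.png

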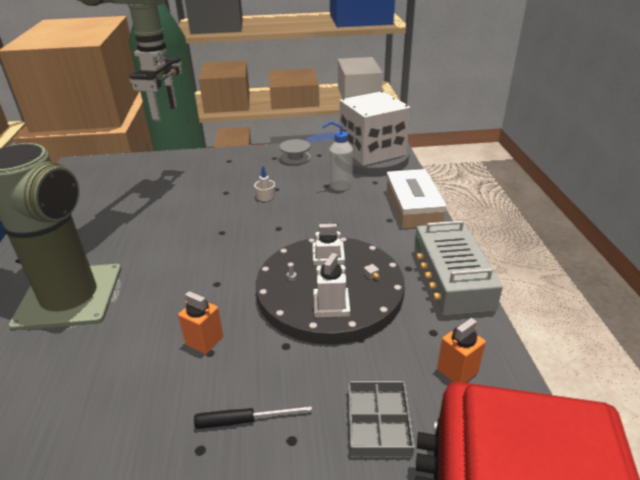

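View pics/top0.png

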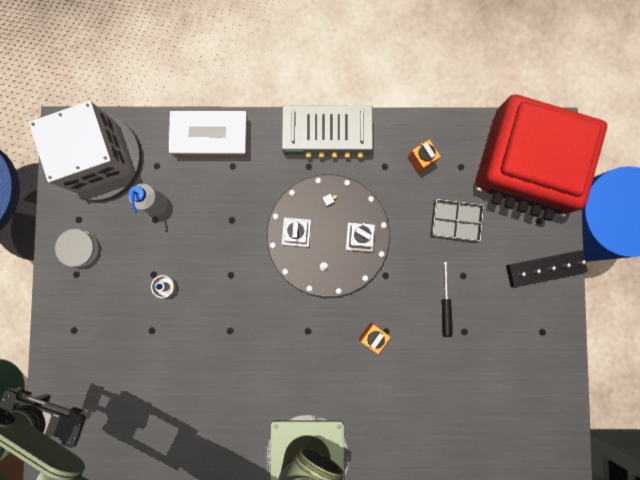

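View pics/wrist0.png

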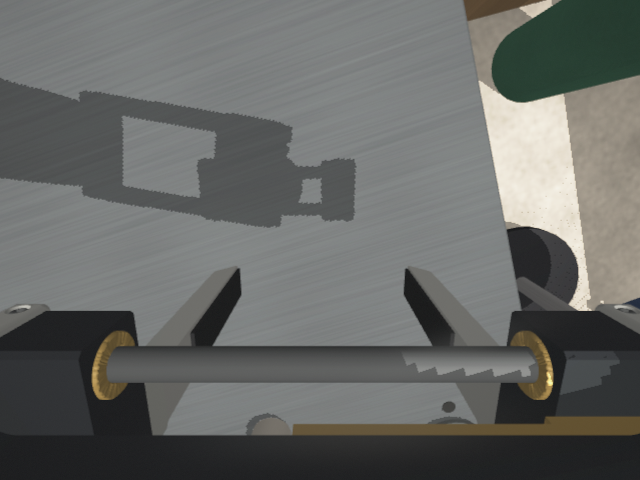

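Candidates are white canisters at top-view (296,231) and (362,237), plus orange look-alikes at (425,153) and (375,338). The right white one at (362,237) has a turned bar and looks taller in the side view (331,285). I'll check it in a close crop.

```bash
python3 - <<'E'
import cv2,numpy as np
t=cv2.imread('pics/top0.png');s=cv2.imread('pics/side0.png')
a=cv2.resize(t[195:275,270:400],None,fx=6,fy=6,interpolation=cv2.INTER_CUBIC)[:, :780]
cv2.imwrite('pics/crt.png',a)
b=cv2.resize(s[215:325,280:390],None,fx=5,fy=5,interpolation=cv2.INTER_CUBIC)
cv2.imwrite('pics/crs.png',b)
E
```

```text
(no output)
```

View pics/crt.png

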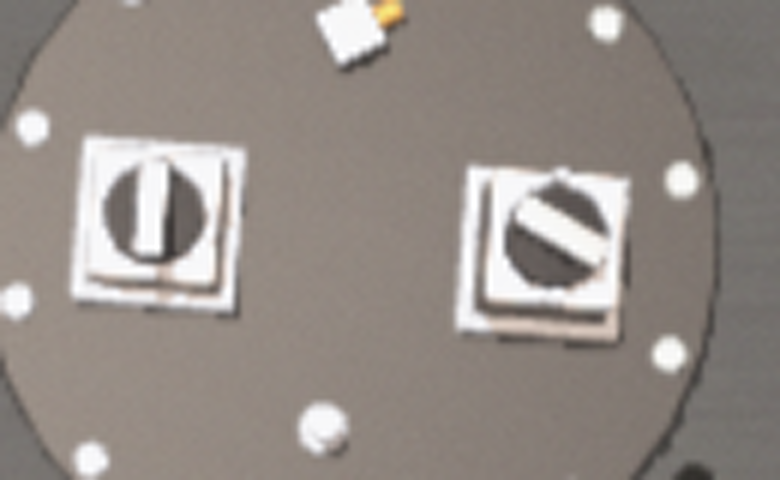

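View pics/crs.png

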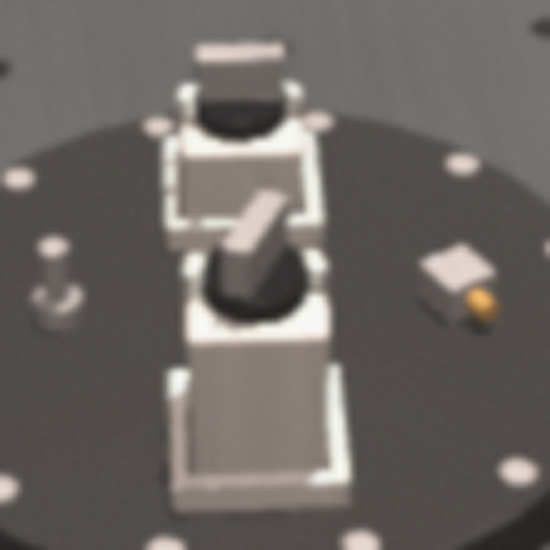

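The crop confirms it. The right canister (362,237) is tall, its tabs lie roughly along the image vertical, and its bar is rotated about 65°. The left one is short and closed. Next I'll measure it with the top camera.

```bash
cat > h.py <<'E'
import numpy as np
from cell import *
def toplane(m,u,v,z):
    d=m['R'].T@np.linalg.inv(m['mtx'])@np.array([u,v,1.]); c=-m['R'].T@m['t']
    return c+d*(z-c[2])/d[2]
def proj(m,X):
    p=m['mtx']@(m['R']@np.asarray(X,float)+m['t']); return p[:2]/p[2]
def plan(P,ty_deg=None):
    from scipy.spatial.transform import Rotation as Ro
    s=sense(); w,x,y,z=s['tool_rot']; R=Ro.from_quat([x,y,z,w]).as_matrix()
    print('tcp',s['tool_pos'],'tooly deg',np.degrees(np.arctan2(R[1,1],R[0,1])),'shift cm',100*R.T@(np.array(P)-s['tool_pos']))
    if ty_deg is not None: print('turn',np.radians((np.degrees(np.arctan2(R[1,1],R[0,1]))-ty_deg+180)%360-180))
E
python3 - <<'E'
from h import *
m=camera_model('top')
f=lambda x,y:(270+(x+.5)/6-.5,195+(y+.5)/6-.5)
a=toplane(m,*f(527,207),.156);b=toplane(m,*f(598,251),.156)
print('bar',a,b,(a+b)/2,np.degrees(np.arctan2(*(a-b)[[1,0]])))
C=[toplane(m,*f(*p),.120) for p in [(490,172),(628,180),(617,310),(483,302)]]
print('can',np.mean(C,0)); 
for i in range(4): d=C[(i+1)%4]-C[i];print(np.linalg.norm(d[:2]),np.degrees(np.arctan2(d[1],d[0])))
N=[toplane(m,*f(*p),.049) for p in [(470,165),(455,330),(620,342)]]
print((N[0]+N[2])/2)
plan(np.r_[((a+b)/2)[:2],.30],-30)
E
```

```text
bar [ 0.58942227 -0.1231597   0.156     ] [ 0.57143677 -0.15213614  0.156     ] [ 0.58042952 -0.13764792  0.156     ] 58.17236968433124
can [ 0.57893157 -0.13707814  0.12      ]
0.058075391492345335 -93.1427607728443
0.055019703565635285 174.89852873827937
0.05620188839007717 86.77779889476102
0.05490963332189888 -3.1500411879374215
[ 0.5801435  -0.13814331  0.049     ]
tcp [0.17501994 0.5470599  0.19627239] tooly deg 72.2529112102097 shift cm [-59.47994692 -52.87262088 -10.29725243]
turn 1.7846499703675796
```

```bash
python3 -m inch '[9.4,-59.5,-52.9,-10.3,1.78, 9.4,-59.5,-52.9,-10.3,1.78, 9.4,-59.5,-52.9,-10.3,1.78, 9.4,-59.5,-52.9,-10.3,1.78, 9.4,-59.5,-52.9,-10.3,1.78]'; python3 -c "
from h import *
plan([.580,-.138,.30],-31)"
```

```text
clock: 0.78
tool_pos: [0.3336, 0.2791, 0.2374]
tool_rot: [0.0, 0.586, 0.81, 0.0]
wrist_force: [1.3, 0.9, 0.2]
finger_gap: 0.0938
tcp [0.33358598 0.2791044  0.23736697] tooly deg 18.210862222290885 shift cm [-47.32220832  10.37395388  -6.25924719]
turn 0.8588915735242694
```

```bash
python3 -m inch '[9.4,-47.3,10.4,-6.3,0.86, 9.4,-47.3,10.4,-6.3,0.86, 9.4,-47.3,10.4,-6.3,0.86, 9.4,-47.3,10.4,-6.3,0.86, 9.4,-47.3,10.4,-6.3,0.86]'; python3 -c "
from h import *
plan([.580,-.138,.30],-31)"
```

```text
clock: 1.4
tool_pos: [0.493, 0.0132, 0.2777]
tool_rot: [-0.0, 0.87, 0.492, 0.0]
wrist_force: [0.2, 0.9, -0.0]
finger_gap: 0.0939
tcp [0.49297455 0.01321312 0.277666  ] tooly deg -30.991417488544705 shift cm [-8.48084922 15.24603492 -2.2383176 ]
turn 0.00014979308298514578
```

```bash
python3 -m inch '[9.4,-8.5,15.2,-2.2,0, 9.4,-8.5,15.2,-2.2,0, 9.4,-8.5,15.2,-2.2,0, 9.4,-8.5,15.2,-2.2,0, 9.4,-8.5,15.2,-2.2,0]'; python3 - <<'E'
from h import *
import cv2
m=camera_model('wrist');im=snapshot('wrist');cv2.imwrite('pics/w1.png',im)
plan([.580,-.138,.156],-31)
print(m); print(proj(m,[.58,-.138,.156]))
E
```

```text
clock: 2.02
tool_pos: [0.5791, -0.1351, 0.2988]
tool_rot: [-0.001, 0.869, 0.494, -0.0]
wrist_force: [-1.2, -0.5, 0.2]
finger_gap: 0.0939
tcp [ 0.57897139 -0.13457727  0.29904867] tooly deg -30.69309927195489 shift cm [-0.24475876  0.28443017 14.30441026]
turn 0.005356428181155074
{'mtx': array([[333.21989857,   0.        , 322.07013907],
       [  0.        , 333.21989857, 237.25582978],
       [  0.        ,   0.        ,   1.        ]]), 'R': array([[ 0.85930097, -0.51146056, -0.00315191],
       [-0.49449854, -0.83234597,  0.25034252],
       [-0.13066381, -0.21356096, -0.9681522 ]]), 't': array([-0.5657828 ,  0.12200547,  0.53549971])}
[324.73233386 226.52818638]
```

View pics/w1.png

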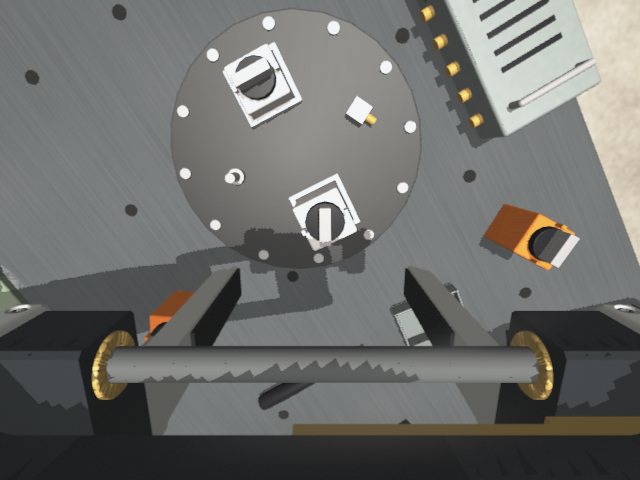

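The target's bar is at about (325,225), upright in the wrist view and between the fingers as wanted. The short canister is at (258,80). I'll zoom in to refine.

```bash
python3 - <<'E'
import cv2
t=cv2.imread('pics/w1.png')
cv2.imwrite('pics/w1c.png',cv2.resize(t[165:265,280:380],None,fx=6,fy=6,interpolation=cv2.INTER_CUBIC))
E
```

```text
(no output)
```

View pics/w1c.png

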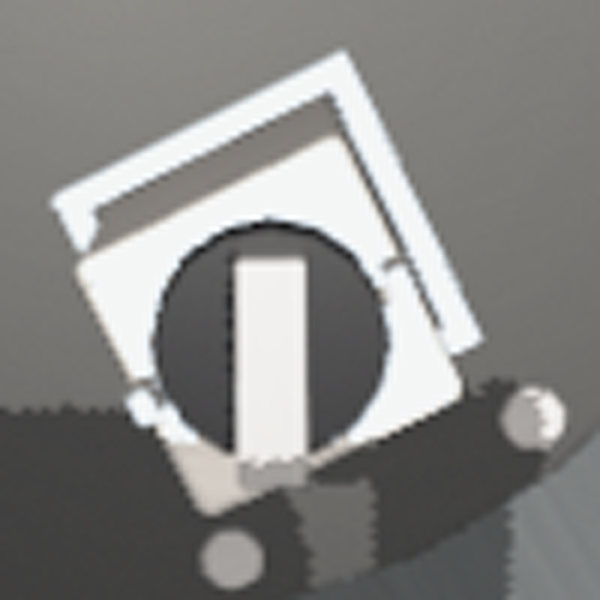

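```bash
python3 - <<'E'
from h import *
m=camera_model('wrist')
f=lambda x,y:(280+(x+.5)/6-.5,165+(y+.5)/6-.5)
a,b,c,d=[toplane(m,*f(*p),.156) for p in [(234,257),(306,257),(308,460),(237,460)]]
print('bar c',(a+b+c+d)/4,'len',np.linalg.norm(a-d),'wid',np.linalg.norm(a-b)); v=(a+b-c-d);print(np.degrees(np.arctan2(v[1],v[0])))
C=[toplane(m,*f(*p),.120) for p in [(78,270),(338,138),(463,388),(205,515)]]
print('can',np.mean(C,0))
for i in range(4): d=C[(i+1)%4]-C[i];print(np.linalg.norm(d[:2]),np.degrees(np.arctan2(d[1],d[0])))
E
```

```text
bar c [ 0.58103949 -0.13577558  0.156     ] len 0.03509091614175712 wid 0.012010802863687891
60.10090479634612
can [ 0.58001782 -0.13773883  0.12      ]
0.05376136951615574 -3.7786974574783363
0.05254904383062464 -93.54109815133202
0.0547068508547109 176.4431383981947
0.052765414285227484 85.43168806840049
```

```bash
python3 -m inch '[9.4,-0.25,0.25,8,-0.01, 9.4,-0.25,0.25,8,-0.01, 9.4,-0.25,0.25,8,-0.01, 9.4,-0.25,0.25,8,-0.01]'; python3 -c "
from h import *
plan([.580,-.1377,.158],-30);print(sense()['joint_pos'])"
```

```text
clock: 2.58
tool_pos: [0.5818, -0.1391, 0.222]
tool_rot: [0.001, 0.867, 0.499, 0.001]
wrist_force: [-0.4, -0.4, 0.5]
finger_gap: 0.0939
tcp [ 0.58175999 -0.13905207  0.22200244] tooly deg -30.13078258891215 shift cm [ 0.02449599 -0.24400709  6.39939411]
turn -0.002282586780799326
[-3.79284578e-01  2.34645968e-01  1.45587201e+00  8.78103263e-05
  1.44728404e+00  1.46584936e-01]
```

```bash
python3 -m inch '[9.4,0,-0.2,3.5,0, 9.4,0,-0.2,6.3,0, 9.4,0,-0.2,6.3,0,9.4,0,-0.2,6.3,0]'; python3 - <<'E'
from h import *
import cv2
plan([.580,-.1377,.158],-30)
im=snapshot('wrist');cv2.imwrite('pics/w2.png',im)
im=snapshot('side');cv2.imwrite('pics/s2.png',cv2.resize(im[200:340,260:420],None,fx=5,fy=4)[:600,:800])
E
```

```text
clock: 3.08
tool_pos: [0.5804, -0.1387, 0.1591]
tool_rot: [0.002, 0.867, 0.499, 0.001]
wrist_force: [-1.0, 0.9, -0.5]
finger_gap: 0.094
tcp [ 0.58041913 -0.1386616   0.15914575] tooly deg -30.166830220204346 shift cm [ 0.06199678 -0.08502848  0.11426935]
turn -0.002911736634393259
```

View pics/w2.png

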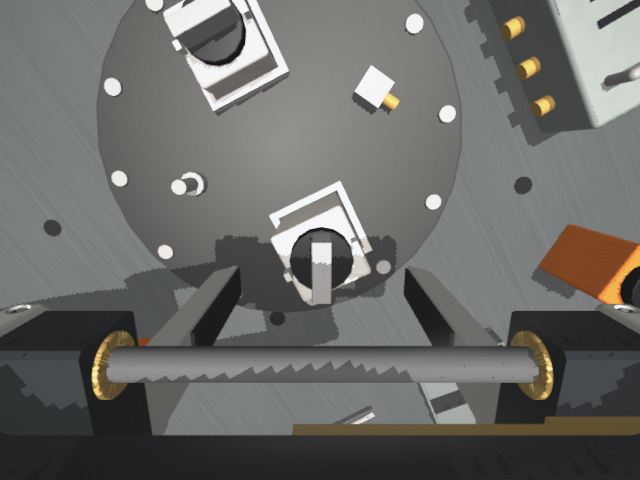

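View pics/s2.png

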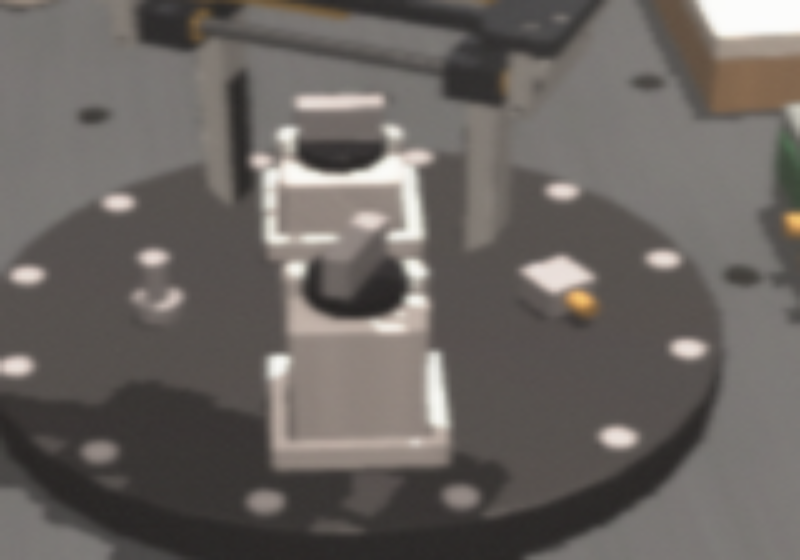

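```bash
python3 - <<'E'
from h import *
m=camera_model('side')
s=sense();P=s['tool_pos'];ty=np.array([np.cos(np.radians(-30.2)),np.sin(np.radians(-30.2)),0])
for k in (-.053,.053):
    for z in (.137,.117,.157):p=proj(m,P+ty*k+[0,0,z-P[2]]);print(k,z,(p[0]-260)*5,(p[1]-200)*4)
p=proj(m,[.58,-.1377,.156]);print((p[0]-260)*5,(p[1]-200)*4)
p=proj(camera_model('wrist'),[.58,-.1377,.156]);print(p)
E
```

```text
-0.053 0.137 236.12568834090894 235.13420636435035
-0.053 0.117 237.93967727429816 266.4219152512842
-0.053 0.157 234.26966853967457 203.12154842552673
0.053 0.137 484.0241079544717 287.48395793237023
0.053 0.117 482.9941983940077 319.32216044412485
0.053 0.157 485.0787911210631 254.87991430300963
355.73618719105724 228.95295204387412
[320.49623195 272.71345375]
```

```bash
python3 - <<'E'
from h import *
import cv2
m=camera_model('wrist');ms=camera_model('side')
s=sense();P=s['tool_pos'];a=np.radians(-30.2);ty=np.array([np.cos(a),np.sin(a),0]);tx=np.array([-np.sin(-a)*-1*-1,0,0])
tx=np.array([np.sin(a),-np.cos(a),0]);
im=cv2.imread('pics/w2.png')
for k in (-.047,.047):
  for e in (-.008,.008):
    for z in (.137,.159,.178):print(k,e,z,proj(m,P+ty*k+tx*e+[0,0,z-P[2]]))
im=snapshot('side');c=cv2.resize(im[195:275,290:390],None,fx=8,fy=7,interpolation=cv2.INTER_CUBIC)
for k in (-.047,.047,-.0595,.0595):
  for e in (-.008,.008):
    for z,col in ((.137,(0,0,255)),(.159,(0,255,0))):
      p=proj(ms,P+ty*k+tx*e+[0,0,z-P[2]]);cv2.circle(c,(int((p[0]-290)*8),int((p[1]-195)*7)),4,col,-1)
cv2.imwrite('pics/s2c.png',c)
E
```

```text
-0.047 -0.008 0.137 [250.39892496 251.98997657]
-0.047 -0.008 0.159 [242.79266    262.85266466]
-0.047 -0.008 0.178 [234.76748171 274.31361288]
-0.047 0.008 0.137 [251.67548347 274.89705309]
-0.047 0.008 0.159 [244.35507513 287.96604196]
-0.047 0.008 0.178 [236.66209198 301.70018169]
0.047 -0.008 0.137 [393.45436042 251.90315244]
0.047 -0.008 0.159 [401.26598946 262.73924006]
0.047 -0.008 0.178 [409.50522388 274.16849069]
0.047 0.008 0.137 [392.16610892 274.7795324 ]
0.047 0.008 0.159 [399.68702428 287.81577313]
0.047 0.008 0.178 [407.5883072 301.511317 ]
```

View pics/s2c.png

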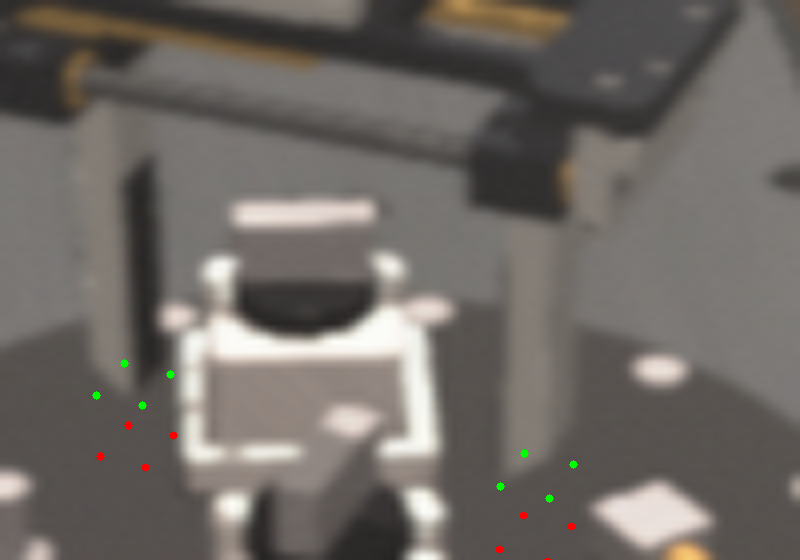

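Both views put the open fingertips near TCP height, about 25 mm higher than the stated 22 mm ahead. I'll close partly and check whether the tips extend as the jaws shut.

```bash
python3 -m inch '[3,0,-0.1,0,0, 3,0,-0.1,0,0, 3,0,-0.1,0,0,3,0,-0.1,0,0,3,0,-0.1,0,0]'; python3 - <<'E'
from h import *
import cv2
plan([.580,-.1377,.158],-30);print(sense()['finger_gap'])
im=snapshot('wrist');cv2.imwrite('pics/w3.png',im)
ms=camera_model('side');g=sense()['finger_gap']/2
P=sense()['tool_pos'];a=np.radians(-30.2);ty=np.array([np.cos(a),np.sin(a),0]);tx=np.array([np.sin(a),-np.cos(a),0])
im=snapshot('side');c=cv2.resize(im[195:275,290:390],None,fx=8,fy=7,interpolation=cv2.INTER_CUBIC)
for k in (-g,g,-g-.0125,g+.0125):
  for e in (-.008,.008):
    for z,col in ((.137,(0,0,255)),(.159,(0,255,0))):
      p=proj(ms,P+ty*k+tx*e+[0,0,z-P[2]]);cv2.circle(c,(int((p[0]-290)*8),int((p[1]-195)*7)),3,col,-1)
cv2.imwrite('pics/s3c.png',c)
E
```

```text
clock: 3.85
tool_pos: [0.5778, -0.1376, 0.1564]
tool_rot: [-0.0, 0.867, 0.499, -0.0]
wrist_force: [-0.9, -0.8, -0.5]
finger_gap: 0.0474
tcp [ 0.57784265 -0.13757425  0.15644556] tooly deg -30.168073001779803 shift cm [ 0.09753407  0.1928013  -0.15549101]
turn -0.002933427264768094
0.04741531434349574
```

View pics/s3c.png

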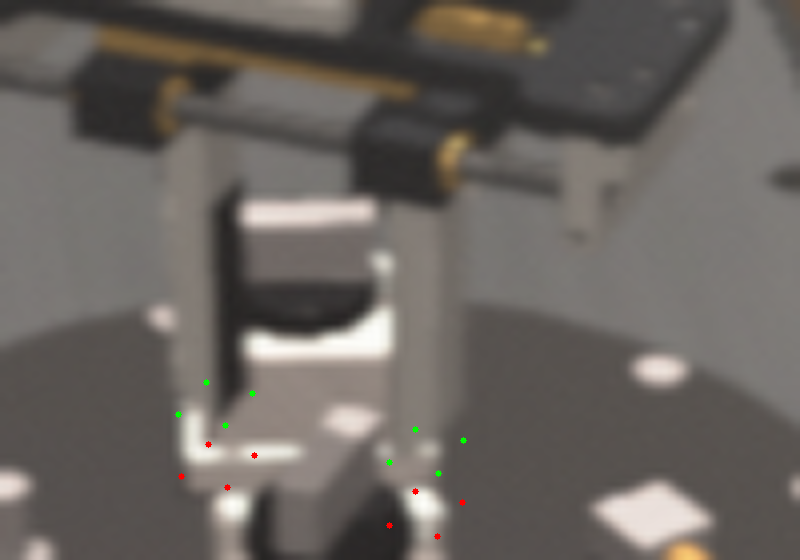

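View pics/w3.png

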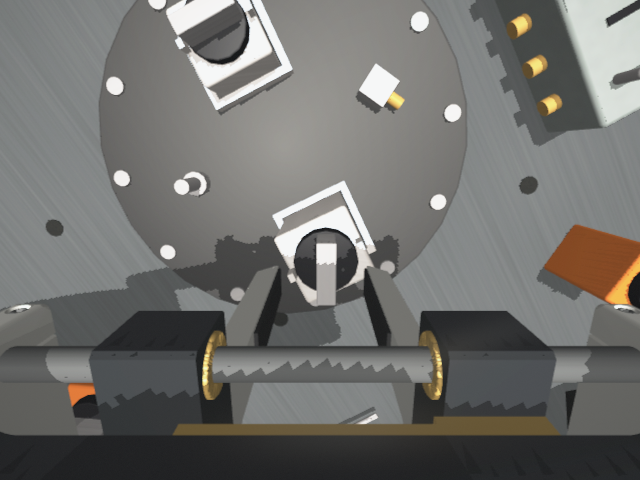

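The tips sit at about z 0.16 in both views with no contact force, so the stated tip offset isn't what I see. I'll go down in guarded steps, watching the force.

```bash
python3 -m inch '[3,0.1,0.1,0.3,0, 3,0.1,0.1,0.6,0, 3,0.1,0.1,0.6,0]'; python3 - <<'E'
from h import *
for i in range(3): plan([.580,-.1377,.158],-30);snapshot('wrist')
print(sense()['finger_gap'],sense()['wrist_force'])
E
```

```text
clock: 4.32
tool_pos: [0.5789, -0.1371, 0.15]
tool_rot: [-0.0, 0.867, 0.499, -0.0]
wrist_force: [-0.2, 0.1, -0.2]
finger_gap: 0.0299
tcp [ 0.57891301 -0.13705905  0.14995858] tooly deg -30.164389934822413 shift cm [-0.00095082  0.12531018 -0.80427886]
turn -0.0028691456197901754
tcp [ 0.5790849  -0.13711315  0.15021134] tooly deg -30.163494190877966 shift cm [-0.00483953  0.10812877 -0.77893188]
turn -0.0028535119387046457
tcp [ 0.57919336 -0.13718211  0.15039688] tooly deg -30.16500078912334 shift cm [-0.00429534  0.09555833 -0.76033778]
turn -0.002879807038590884
0.02996454052404055 [0.41758281 0.10189833 1.33745606]
```

```bash
cat > sv.py <<'E'
import sys,cv2
from h import *
n=sys.argv[1]; dz=[float(v) for v in sys.argv[2:]]
from scipy.spatial.transform import Rotation as Ro
ms=camera_model('side');s=sense();g=s['finger_gap']/2;P=s['tool_pos']
w,x,y,z=s['tool_rot'];R=Ro.from_quat([x,y,z,w]).as_matrix()
im=snapshot('side');c=cv2.resize(im[205:275,295:375],None,fx=10,fy=8.5,interpolation=cv2.INTER_CUBIC)
cv2.imwrite(f'pics/{n}raw.png',c)
cols=[(0,0,255),(0,255,0),(255,0,0)]
for k in (-g,g,-g-.0125,g+.0125):
  for e in (-.008,.008):
    for d,col in zip(dz,cols):
      p=proj(ms,P+R@[e,k,d]);cv2.circle(c,(int((p[0]-295)*10),int((p[1]-205)*8.5)),3,col,-1)
cv2.imwrite(f'pics/{n}.png',c[:600])
print(s['clock'],P,s['finger_gap'],s['wrist_force'])
E
python3 sv.py s4 .022 0
```

```text
4.475 [ 0.57928343 -0.13720832  0.15054254] 0.02996454052404055 [0.41758281 0.10189833 1.33745606]
```

View pics/s4.png

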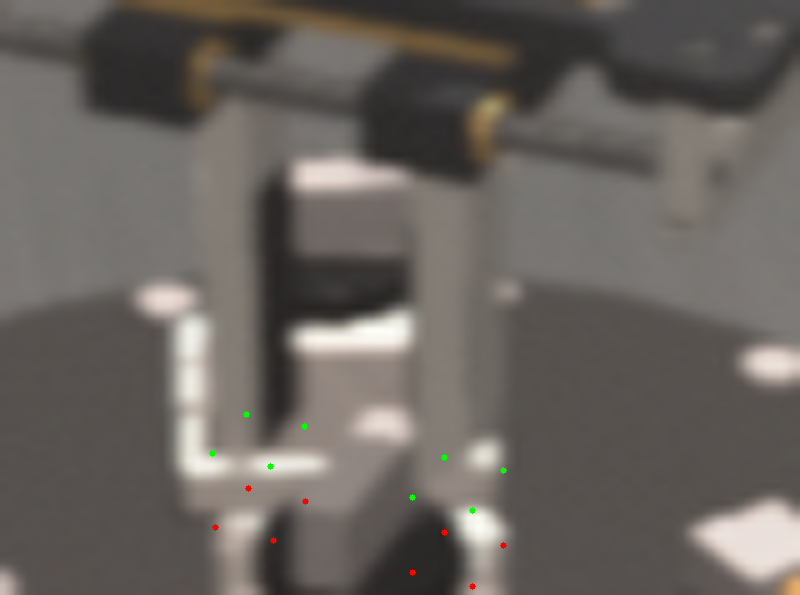

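```bash
python3 -m inch '[3,0,0.08,0.5,0, 3,0,0.08,1.0,0, 3,0,0.08,1.0,0]'; python3 sv.py s5 .022 0
```

```text
clock: 4.9
tool_pos: [0.5793, -0.1374, 0.1396]
tool_rot: [-0.001, 0.867, 0.499, -0.001]
wrist_force: [0.1, 0.3, -0.1]
finger_gap: 0.0296
4.9 [ 0.57934596 -0.13739374  0.13962987] 0.029638892403928915 [ 0.11354905  0.33272104 -0.12798017]
```

View pics/s5.png

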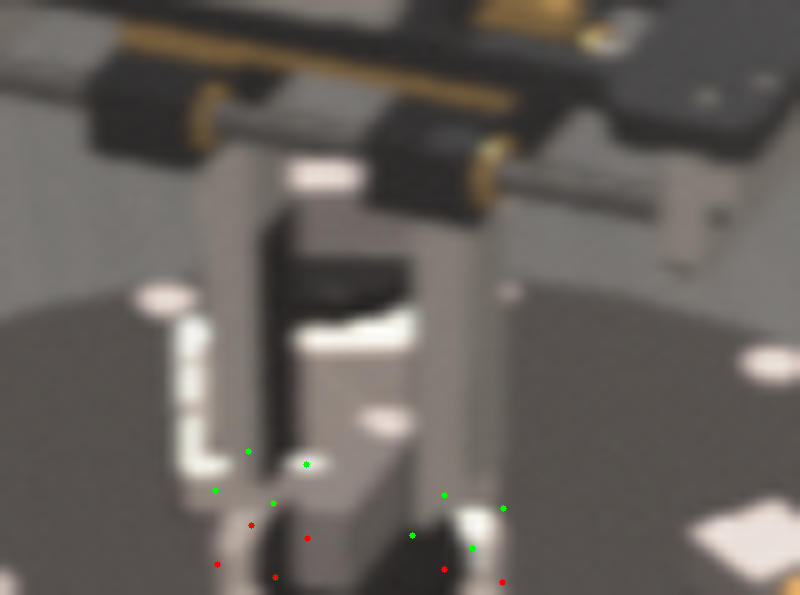

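```bash
python3 -m inch '[0.6,0,0.04,0.1,0, 0.6,0,0.04,0.1,0, 0.6,0,0.04,0.1,0,0.6,0,0.04,0.1,0]'; python3 sv.py s6 ; python3 -c "
from h import *
plan([.580,-.1377,.14],-94)"
```

```text
clock: 5.45
tool_pos: [0.5804, -0.1378, 0.1396]
tool_rot: [0.0, 0.867, 0.499, 0.0]
wrist_force: [-1.1, 0.2, -0.6]
finger_gap: 0.012
5.45 [ 0.58037374 -0.13784339  0.13961648] 0.012029802941113287 [-1.05319847  0.24533083 -0.57892934]
tcp [ 0.58037794 -0.13786322  0.13965171] tooly deg -30.16689819009364 shift cm [-0.00488031 -0.04086937 -0.03483856]
turn 1.1140977983436176
```

View pics/s6.png

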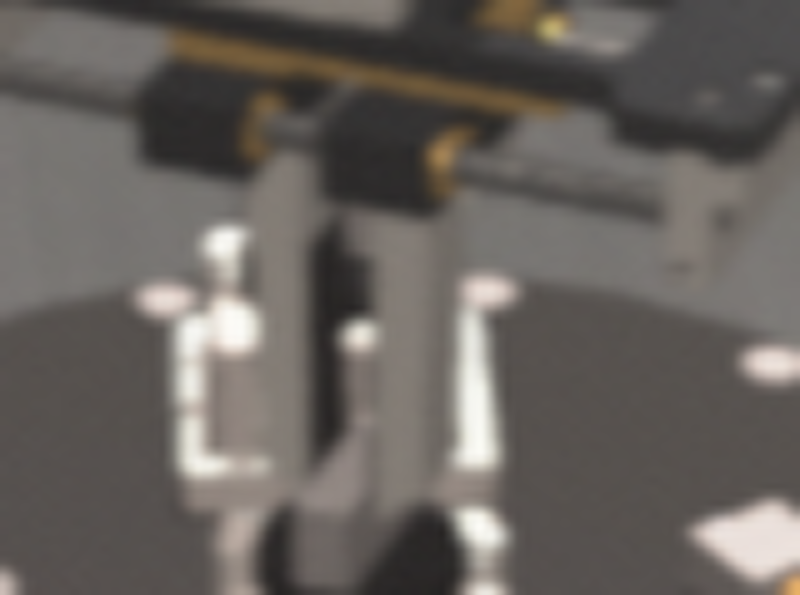

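The jaws have the bar, with a gap of 12.0 mm. Now I'll twist clockwise, which is a positive turn about the down-pointing tool z.

```bash
python3 -m inch '[0.6,0,0,0,0.17, 0.6,0,0,0,0.35, 0.6,0,0,0,0.53, 0.6,0,0,0,0.7, 0.6,0,0,0,0.85]'; python3 -c "
from h import *
plan([.580,-.1377,.14],-94);s=sense();print(s['torque'],s['finger_gap'],s['joint_pos'][5])"
```

```text
clock: 6.12
tool_pos: [0.5806, -0.1382, 0.1396]
tool_rot: [0.0, 0.996, 0.095, 0.0]
wrist_force: [0.2, -0.9, 0.5]
finger_gap: 0.0116
tcp [ 0.58056729 -0.13820947  0.13962918] tooly deg -79.14270525187675 shift cm [-0.04609966 -0.06068552 -0.03715995]
turn 0.25930871129401234
[-0.16340243  0.01494423  0.06310806] 0.011621084765865748 1.003124851007093
```

```bash
python3 -m inch '[0.6,0,0,0,0.12, 0.6,0,0,0,0.22, 0.6,0,0,0,0.25, 0.6,0,0,0,0.25]'; python3 -c "
from h import *
plan([.580,-.1377,.14],-94);s=sense();print(s['torque'],s['finger_gap'],s['joint_pos'][5])"
```

```text
clock: 6.62
tool_pos: [0.5805, -0.1382, 0.1397]
tool_rot: [0.0, 1.0, -0.027, 0.0]
wrist_force: [0.4, -2.4, -0.1]
finger_gap: 0.0119
tcp [ 0.58054069 -0.13819187  0.13967768] tooly deg -93.13801233077919 shift cm [-0.056661   -0.04613258 -0.03229723]
turn 0.01504452293949491
[-0.35232674 -0.06843908  0.0377884 ] 0.011891562209645767 1.2472980181484032
```

Now small steps toward the stop, watching the torque.

```bash
for i in 1; do python3 -m inch '[0.6,0,0,0,0.03, 0.6,0,0,0,0.03]'; done; python3 -c "
from h import *
plan([.580,-.1377,.14],-94);s=sense();print(s['torque'],s['finger_gap'],s['joint_pos'][5])"
```

```text
clock: 6.88
tool_pos: [0.5805, -0.1381, 0.1397]
tool_rot: [0.0, 0.999, -0.043, 0.0]
wrist_force: [1.3, -1.7, 0.2]
finger_gap: 0.0116
tcp [ 0.58048016 -0.13808961  0.13972398] tooly deg -94.91535563314346 shift cm [-0.05116447 -0.03469093 -0.02764185]
turn -0.01597596962503076
[-0.39052053 -0.0390381   0.03038596] 0.011570433384853335 1.2783113442263785
```

```bash
python3 -m inch '[0.6,0,0,0,0.03, 0.6,0,0,0,0.03]'; python3 -c "
from h import *
plan([.580,-.1377,.14],-94);s=sense();print(s['torque'],s['finger_gap'],s['joint_pos'][5])"
```

```text
clock: 7.12
tool_pos: [0.5805, -0.138, 0.1397]
tool_rot: [0.0, 0.998, -0.058, 0.0]
wrist_force: [2.3, -1.4, -0.4]
finger_gap: 0.0116
tcp [ 0.58045198 -0.13800738  0.13973991] tooly deg -96.64835574615218 shift cm [-0.04844205 -0.02529035 -0.0260367 ]
turn -0.04622252753446639
[-0.4839044  -0.02394121  0.07313823] 0.011618176287209096 1.308580174747671
```

```bash
python3 -m inch '[0.6,0,0,0,0.03, 0.6,0,0,0,0.03]'; python3 - <<'E'
from h import *
import cv2
plan([.580,-.1377,.14],-94);s=sense();print(s['torque'],s['finger_gap'],s['joint_pos'][5])
im=snapshot('wrist');cv2.imwrite('pics/w7.png',cv2.resize(im[160:310,230:430],None,fx=4,fy=4,interpolation=cv2.INTER_CUBIC))
E
python3 sv.py s7
```

```text
clock: 7.38
tool_pos: [0.5804, -0.138, 0.1397]
tool_rot: [0.0, 0.997, -0.073, 0.0]
wrist_force: [1.3, -2.2, 0.2]
finger_gap: 0.0117
tcp [ 0.58042875 -0.1379625   0.13972315] tooly deg -98.35724246212118 shift cm [-0.04622513 -0.01973079 -0.02770687]
turn -0.07604822727171887
[-0.47123858 -0.06943811  0.1137745 ] 0.011675206335350536 1.3385015582527184
7.425 [ 0.58045986 -0.13797676  0.13974235] 0.011417395633754915 [ 1.83327908 -1.72186077 -0.34053191]
```

View pics/w7.png

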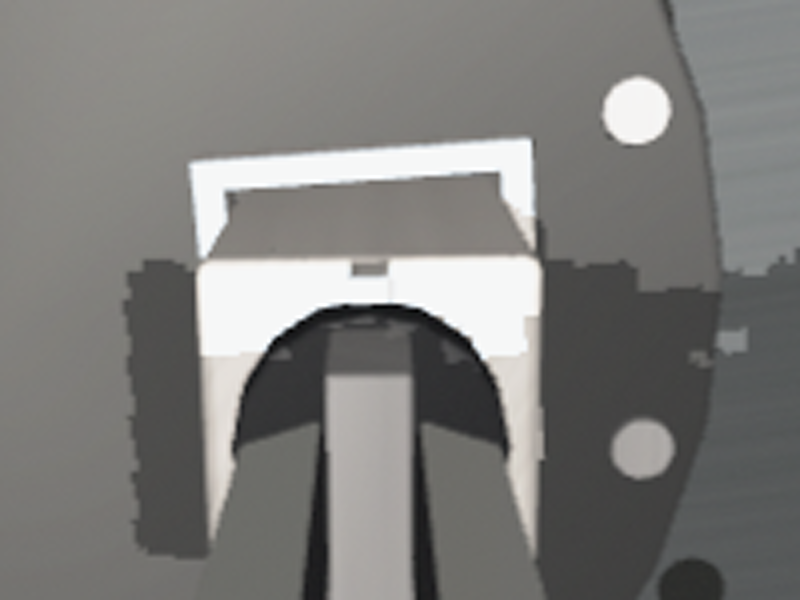

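View pics/s7.png

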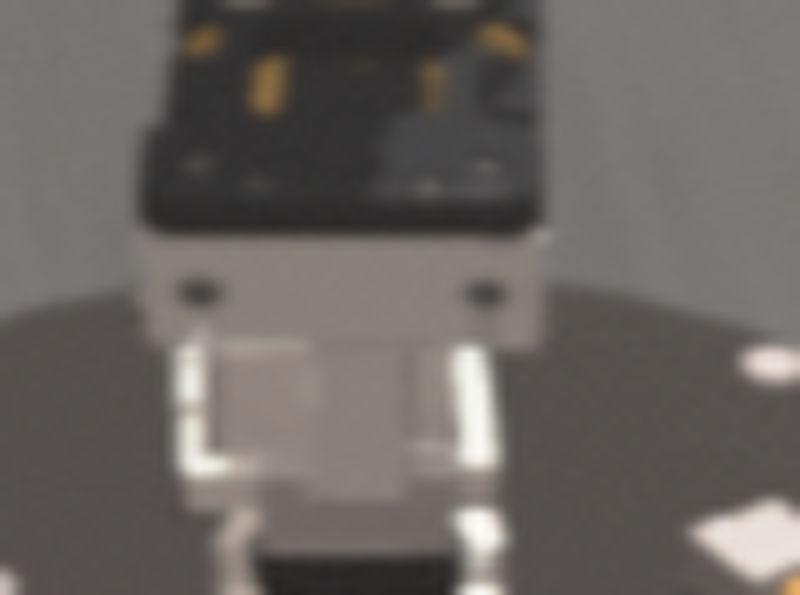

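The bar now lines up with the tab in the wrist crop: bar centre x≈369, tab at (370,268). The canister has turned about 3° within its nest play and torque is rising, so I'll press a bit further to confirm the stop.

```bash
python3 -m inch '[0.6,0,0,0,0.03, 0.6,0,0,0,0.03]'; python3 -c "
from h import *
plan([.580,-.1377,.14],-94);s=sense();print(s['torque'],s['finger_gap'],s['joint_pos'][5])"
```

```text
clock: 7.72
tool_pos: [0.5804, -0.138, 0.1397]
tool_rot: [0.0, 0.996, -0.088, 0.0]
wrist_force: [0.7, -2.4, 0.9]
finger_gap: 0.0115
tcp [ 0.58042337 -0.13798149  0.13972981] tooly deg -100.06093185818177 shift cm [-0.04659425 -0.0203098  -0.02704284]
turn -0.10578321666429023
[-0.5416057  -0.06347151  0.34414901] 0.011549906907666125 1.3682768534346539
```

```bash
python3 -m inch '[0.6,0,0,0,0.03, 0.6,0,0,0,0.03]'; python3 -c "
from h import *
plan([.580,-.1377,.14],-94);s=sense();print(s['torque'],s['finger_gap'],s['joint_pos'][5])"
```

```text
clock: 7.98
tool_pos: [0.5804, -0.1379, 0.1397]
tool_rot: [0.0, 0.995, -0.103, 0.0]
wrist_force: [0.3, -2.2, 0.5]
finger_gap: 0.0118
tcp [ 0.58043583 -0.13792244  0.13973287] tooly deg -101.78288907973983 shift cm [-0.04719792 -0.01286788 -0.02673184]
turn -0.13583703975897182
[-0.57281483 -0.02918507  0.48563882] 0.011798950493090888 1.3983544577474198
```

Torque reached 0.49 N m, well above the 0.08 friction, so the cap is at its stop. I'll open the jaws in place and look.

```bash
python3 -m inch '[9.4,0,0,0,0, 9.4,0,0,0,0, 9.4,0,0,0,0, 9.4,0,0,0,0, 9.4,0,0,0,0]'; python3 -m inch '[9.4,0,0,-2,0, 9.4,0,0,-4,0, 9.4,0,0,-7,0, 9.4,0,0,-7,0, 9.4,0,0,-7,0]'; python3 - <<'E'
from h import *
import cv2
m=camera_model('wrist');im=snapshot('wrist');np.savez('m8',**m)
plan([.580,-.1377,.14],-94);s=sense();print(s['torque'],s['wrist_force'])
cv2.imwrite('pics/w8.png',cv2.resize(im[170:290,270:390],None,fx=5,fy=5,interpolation=cv2.INTER_CUBIC))
im=snapshot('top');cv2.imwrite('pics/t8.png',im)
E
```

```text
clock: 8.6
tool_pos: [0.5802, -0.1376, 0.1395]
tool_rot: [-0.0, 0.995, -0.103, -0.0]
wrist_force: [-0.2, -0.6, -0.6]
finger_gap: 0.0588
clock: 9.22
tool_pos: [0.5797, -0.1376, 0.2085]
tool_rot: [-0.0, 0.995, -0.103, -0.001]
wrist_force: [-0.4, -0.3, -0.6]
finger_gap: 0.0943
tcp [ 0.57933387 -0.13742876  0.20785931] tooly deg -101.78545259514846 shift cm [0.08936795 0.01624809 6.78570428]
turn -0.13588178154327768
[0.06049071 0.15588942 0.03931138] [-0.33231942  0.30907003 -0.0427461 ]
```

View pics/w8.png

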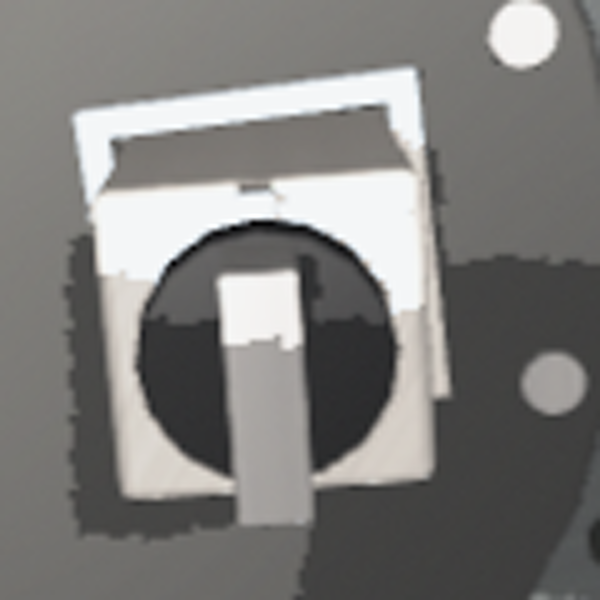

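```bash
python3 - <<'E'
from h import *
m=np.load('m8.npz')
f=lambda x,y:(270+(x+.5)/5-.5,170+(y+.5)/5-.5)
a,b,c,d=[toplane(m,*f(*p),.156) for p in [(218,277),(297,270),(312,523),(238,524)]]
v=(a+b-c-d);print('bar c',(a+b+c+d)/4,np.linalg.norm(v)/2,np.degrees(np.arctan2(v[1],v[0])))
C=[toplane(m,*f(*p),.120) for p in [(95,195),(415,170),(435,478),(127,497)]]
print('can',np.mean(C,0))
for i in range(4): d=C[(i+1)%4]-C[i];print(np.linalg.norm(d[:2]),np.degrees(np.arctan2(d[1],d[0])))
plan([.5800,-.1377,.14],-97.5)
E
```

```text
bar c [ 0.58005512 -0.13853711  0.156     ] 0.03925079370180582 -7.925260780586493
can [ 0.58024742 -0.13896255  0.12      ]
0.0535897126431378 -97.29872456912966
0.05442920807378935 173.2051361794808
0.05403392101616946 81.92657580772922
0.05369654430462628 -7.256708548762609
tcp [ 0.57920826 -0.13737805  0.20761481] tooly deg -101.78787420149389 shift cm [0.10603481 0.01953684 6.76116188]
turn -0.07483752272739093
```

```bash
python3 -m inch '[9.4,0.1,0.1,3,-0.075, 9.4,0.1,0.1,6,-0.075, 9.4,0.1,0.1,9,-0.075, 9.4,0.1,0.1,9,-0.075, 9.4,0.1,0.1,9,-0.075]'; python3 sv.py s9 .022 0; python3 -c "
from h import *
plan([.5802,-.1385,.088],-97.5)"
```

```text
clock: 9.95
tool_pos: [0.5813, -0.1391, 0.1199]
tool_rot: [0.0, 0.998, -0.065, 0.0]
wrist_force: [-0.2, -0.1, 0.2]
finger_gap: 0.0938
9.95 [ 0.58133897 -0.13912002  0.11989453] 0.09383564944193426 [-0.17133519 -0.0657504   0.16374517]
tcp [ 0.58197717 -0.13934852  0.12075907] tooly deg -97.48821277218359 shift cm [-0.19362578 -0.0626045   3.27550612]
turn 0.0002057259350788177
```

View pics/s9.png

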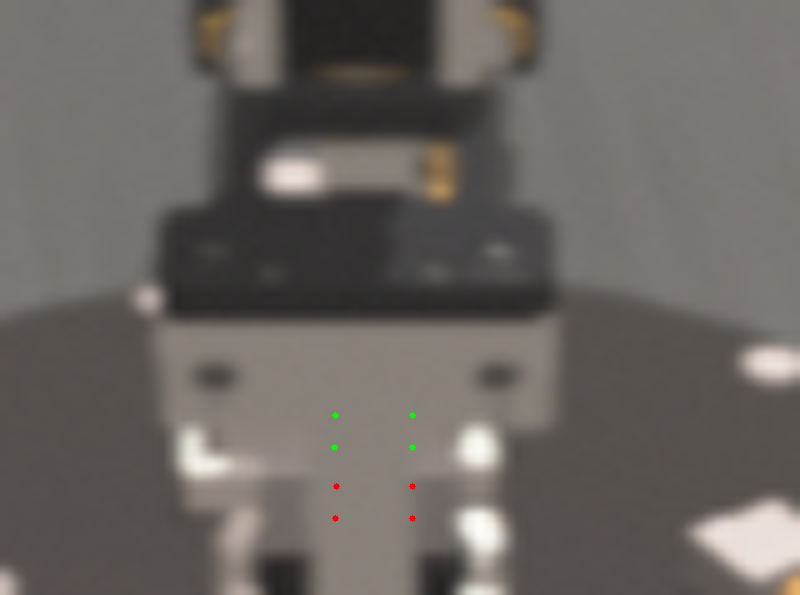

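```bash
sed -i 's/205:275,295:375/200:320,280:390/; s/fx=10,fy=8.5/fx=5,fy=5/; s/-295)\*10/-280)*5/; s/-205)\*8.5/-200)*5/' sv.py; python3 -m inch '[9.4,-0.1,-0.05,3.2,0, 9.4,-0.1,-0.05,3.2,0, 9.4,-0.1,-0.05,3.2,0]'; python3 sv.py s10 .022 0; python3 - <<'E'
from h import *
import cv2
plan([.5802,-.1385,.088],-97.5)
cv2.imwrite('pics/w10.png',snapshot('wrist'))
E
```

```text
clock: 10.38
tool_pos: [0.5812, -0.1387, 0.0892]
tool_rot: [0.0, 0.998, -0.065, 0.001]
wrist_force: [-0.1, 0.2, 0.2]
finger_gap: 0.0938
10.375 [ 0.58119507 -0.13874028  0.0891691 ] 0.0938227412920304 [-0.13037047  0.16139422  0.15263979]
tcp [ 0.58148971 -0.13891239  0.08947892] tooly deg -97.48722943852934 shift cm [-0.13370086 -0.02420214  0.14745964]
turn 0.0002228883449913447
```

View pics/s10.png

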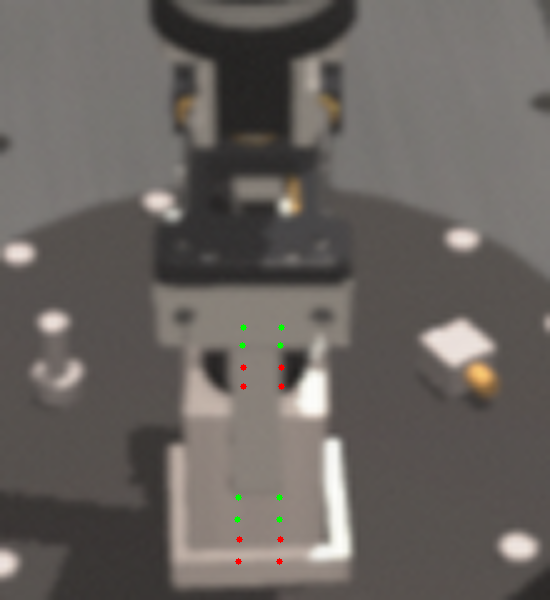

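View pics/w10.png

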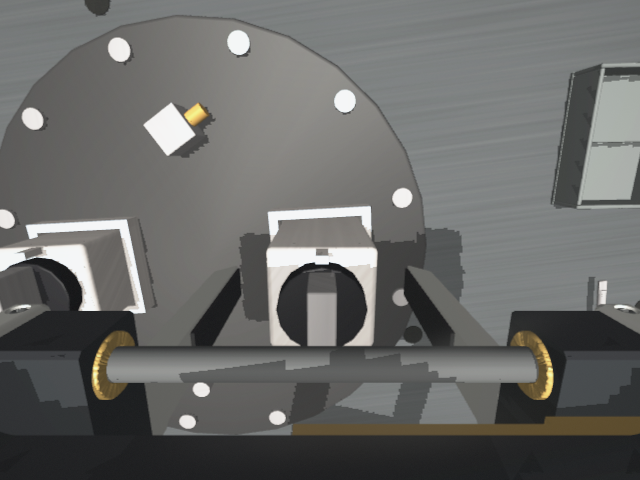

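Fingers straddle the body evenly (body spans x 267–377 between pads at 240 and 405), with tips at about z 0.092. I'll go 7 mm lower and close.

```bash
python3 -m inch '[9.4,-0.1,0,0.7,0, 9.4,-0.1,0,0.7,0, 9.4,-0.1,0,0.7,0]'; python3 -m inch '[4.5,0,0,0,0, 4.5,0,0,0,0, 4.5,0,0,0,0, 4.5,0,0,0,0, 4.5,0,0,0,0]'; python3 -m inch '[4.5,0,0,0,0, 4.5,0,0,0,0]'; python3 sv.py s11 0; python3 -c "
from h import *
plan([.5802,-.1385,.08],-97.5)"
```

```text
clock: 10.85
tool_pos: [0.5791, -0.1382, 0.0805]
tool_rot: [-0.0, 0.998, -0.065, -0.0]
wrist_force: [-0.4, 0.1, -0.7]
finger_gap: 0.0939
clock: 11.48
tool_pos: [0.5792, -0.1383, 0.0806]
tool_rot: [0.0, 0.998, -0.065, 0.0]
wrist_force: [0.0, 0.2, 0.6]
finger_gap: 0.0559
clock: 11.72
tool_pos: [0.5792, -0.1383, 0.0806]
tool_rot: [0.0, 0.998, -0.065, 0.0]
wrist_force: [0.7, -0.3, -0.2]
finger_gap: 0.0562
11.725 [ 0.57919163 -0.13825159  0.08057   ] 0.056156473246342 [ 0.69925224 -0.25161814 -0.16193738]
tcp [ 0.57918989 -0.13822427  0.08056905] tooly deg -97.48562609712646 shift cm [0.10373975 0.0141769  0.05691021]
turn 0.00025087193150546315
```

View pics/s11.png

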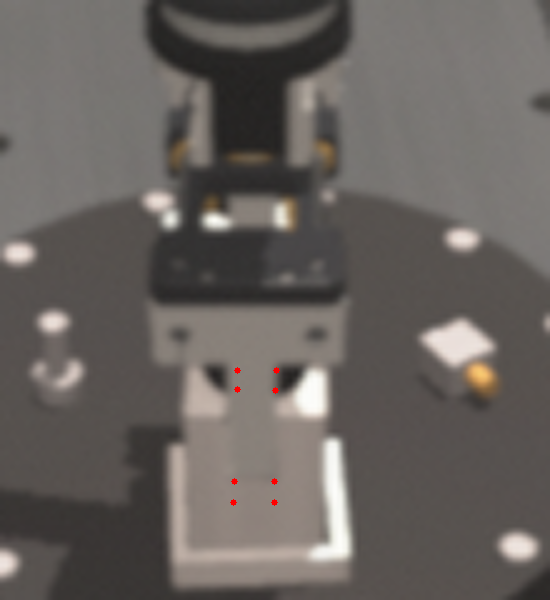

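The body is gripped (gap 56 mm). Lifting straight up.

```bash
python3 -m inch '[4.5,0,0,-0.4,0, 4.5,0,0,-0.8,0, 4.5,0,0,-1.2,0, 4.5,0,0,-1.6,0, 4.5,0,0,-2,0]'; python3 -m inch '[4.5,0,0,-1.2,0, 4.5,0,0,-2.6,0, 4.5,0,0,-4,0, 4.5,0,0,-5.4,0, 4.5,0,0,-6.5,0]'; python3 -m inch '[4.5,0,0,-0.8,0, 4.5,0,0,-1.4,0, 4.5,0,0,-1.6,0, 4.5,0,0,-1.6,0, 4.5,0,0,-1.6,0]'; python3 - <<'E'
from h import *
import cv2
s=sense();print(s['clock'],s['tool_pos'],s['wrist_force'],s['torque'],s['finger_gap'])
im=snapshot('side');cv2.imwrite('pics/s12.png',cv2.resize(im[100:330,230:430],None,fx=2.6,fy=2.6))
cv2.imwrite('pics/w12.png',snapshot('wrist'));cv2.imwrite('pics/t12.png',snapshot('top'))
E
```

```text
clock: 12.4
tool_pos: [0.5782, -0.1378, 0.1005]
tool_rot: [-0.0, 0.998, -0.065, -0.001]
wrist_force: [1.1, -0.6, -5.6]
finger_gap: 0.0558
clock: 13.02
tool_pos: [0.5796, -0.1384, 0.167]
tool_rot: [0.0, 0.998, -0.065, 0.001]
wrist_force: [-0.5, 0.6, -4.6]
finger_gap: 0.0561
clock: 13.65
tool_pos: [0.5788, -0.1381, 0.181]
tool_rot: [-0.0, 0.998, -0.065, -0.001]
wrist_force: [-0.0, -0.8, -5.7]
finger_gap: 0.0557
13.65 [ 0.57880055 -0.13811711  0.18098151] [-8.69431969e-04 -8.12485193e-01 -5.68266014e+00] [0.00354314 0.1455915  0.03191881] 0.0557379838815541
```

View pics/s12.png

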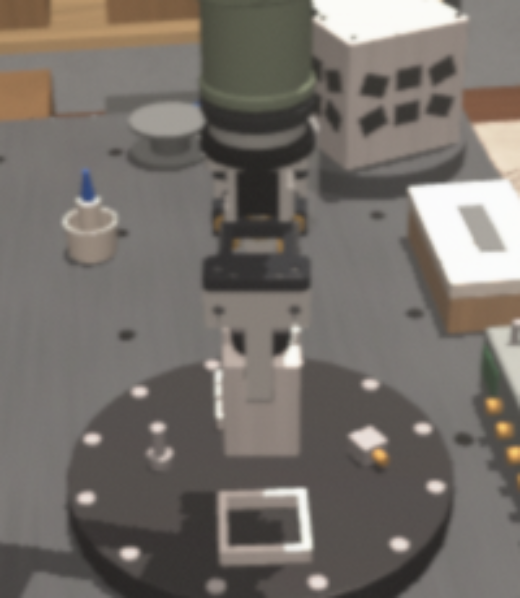

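View pics/w12.png

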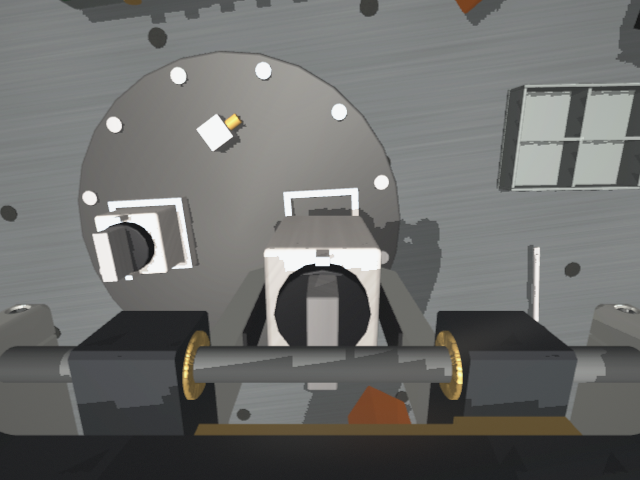

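The canister hangs level over the empty nest (about 5.7 N), and the bar and tab are both at x≈322 in the wrist view. I'll hold it for about 2.5 s.

```bash
python3 -m inch '[4.5,0,0,0,0, 4.5,0,0,0,0, 4.5,0,0,0,0, 4.5,0,0,0,0, 4.5,0,0,0,0]'; python3 -m inch '[4.5,0,0,0,0, 4.5,0,0,0,0, 4.5,0,0,0,0, 4.5,0,0,0,0, 4.5,0,0,0,0]'; python3 -m inch '[4.5,0,0,0,0, 4.5,0,0,0,0, 4.5,0,0,0,0, 4.5,0,0,0,0, 4.5,0,0,0,0]'; python3 -m inch '[4.5,0,0,0,0, 4.5,0,0,0,0, 4.5,0,0,0,0, 4.5,0,0,0,0, 4.5,0,0,0,0]'; python3 - <<'E'
from h import *
import cv2
cv2.imwrite('pics/w13.png',snapshot('wrist'));im=snapshot('side');cv2.imwrite('pics/s13.png',cv2.resize(im[100:330,230:430],None,fx=2.6,fy=2.6))
a=cv2.imread('pics/w12.png');b=cv2.imread('pics/w13.png');print(cv2.absdiff(a,b)[240:345,262:382].mean(),sense()['clock'])
E
```

```text
clock: 14.42
tool_pos: [0.5792, -0.1383, 0.1816]
tool_rot: [0.0, 0.998, -0.065, 0.0]
wrist_force: [-0.3, 1.1, -6.7]
finger_gap: 0.0558
clock: 15.05
tool_pos: [0.5792, -0.1382, 0.1816]
tool_rot: [-0.0, 0.998, -0.065, 0.0]
wrist_force: [-0.4, 0.6, -5.4]
finger_gap: 0.0554
clock: 15.68
tool_pos: [0.5792, -0.1383, 0.1816]
tool_rot: [0.0, 0.998, -0.065, -0.0]
wrist_force: [-0.2, -0.5, -5.5]
finger_gap: 0.0558
clock: 16.3
tool_pos: [0.5792, -0.1383, 0.1816]
tool_rot: [-0.0, 0.998, -0.065, 0.0]
wrist_force: [0.4, 0.3, -5.0]
finger_gap: 0.0559
0.9516931216931217 16.4
```

View pics/s13.png

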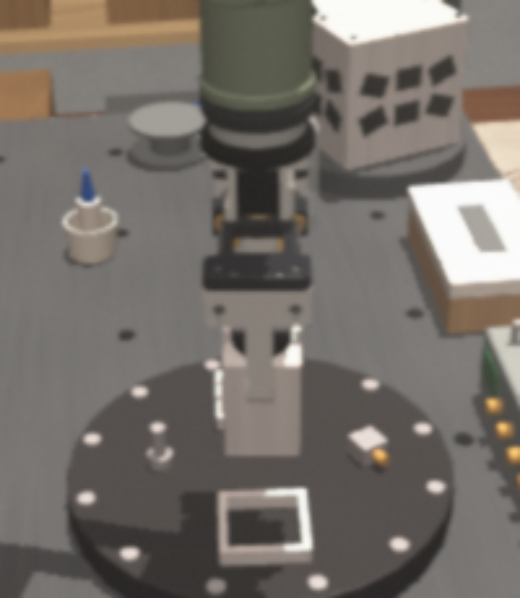

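The picture is unchanged: the canister hangs level and still, with no slip in the grip.

```bash
python3 -c "
from cell import *
print(sign_off())"
```

```text
the job is handed in; nothing more can be done
None
```

The cap is closed and the tall canister is held about 10 cm above its nest. I handed the job in at 16.4 s with the gripper still holding it.

- **Cap:** I gripped the bar and turned it clockwise to its stop, where the torque rose to about 0.49 N m against roughly 0.08 of friction. After release, the bar measured −7.9° and the body −7.4°, in line within my measuring accuracy. The bar also lined up with the tab in the wrist view.
- **Lift:** I took the canister by its square body (finger gap 56 mm, load 5–6 N) and lifted it 10.1 cm. It stayed level for over 2.5 s with the TCP steady within about 0.1 mm and no visible slip.
- **Surroundings:** The last side view showed the bolt, sensor and glue cup in place. The wrist view just after the lift showed the short canister still in its nest. I didn't check the other items one by one.

**What disagreed:**
- **Fingertips:** They appeared about level with the TCP in the side and wrist views, not 22 mm ahead of it as stated. I set the grasp heights from the pictures and saw no unexpected contact force.
- **Canister turn:** It turned about 3–4° within its nest play while I twisted the cap, so I lined the gripper up with it before lifting.

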